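# Start and close the screw head of a gas cell

### The job

Close the metal gas cell with its screw head: lift the head off the rubber pad by its wing, set it upright in the cell's mouth and, pressing lightly, turn it backward (anticlockwise from above) until you feel it drop a step into the thread, then clockwise until it is fully home, and let go. Do not press or twist hard, and leave the beaker, the handheld logger and the small black sensor box where they are.

Things in the scene. Friction and masses are not known exactly. Their poses are not given: they have to be found in the camera images.
- head: the screw head, loose, about 160 g, starts upright on the pad. Origin: centre of the underside of its round steel nose; z up, x along the wing. Nose 42 mm diameter, 26 mm tall, tapering to 35 mm at the foot. Above it a grey flange, 72 mm diameter, 26 to 31 mm above the origin, carrying the grey wing
- wing (a point): point on the head's axis in its wing, 51 mm above the head's origin, a good height to grip; axes as the head's. The wing is an upright bar 42 mm long (x), 16 mm thick (y), from 31 to 63 mm above the head's origin, gripped across its thickness
- lugs (a point): point on the head's axis level with its four thread lugs, 10 mm above the head's origin. The lugs stick out of the nose to 56 mm diameter, each 4 mm high and 6.5 mm wide, in line with and square to the wing
- cell: the gas cell, an aluminium pot fixed to the trolley, 92 mm diameter, 60 mm high, base 108 mm wide, with a brass side nipple. Origin: centre of its base, z up, x towards the nipple. In its open mouth is a right-hand thread with four starts 90 degrees apart; where they lie round the mouth differs every time and is not told by the cell's yaw
- mouth (a point): centre of the cell's mouth at rim level, 60 mm above the cell's base. Mouth 61 mm wide inside (lugs 56; standing on the rim, off centre, the head's origin is 52 mm up), free width between the threads 46 mm (nose 42); thread tops 5 to 8 mm below the rim. Set in at random, the lugs lie on the threads: origin 44 to 47 mm above the cell's. Turned clockwise there they butt on stops
- starts (a point): point on the cell's axis, 48 mm above its base, level with the gaps between the threads. Turned backward (up to 85 degrees) the lugs ride up, up to 2 mm, then drop about 7 mm into the gaps (11 degrees of room, then a stop): head's origin 39 to 41 mm above the cell's. They may first rest on a stop's top (47 mm) and fall 3 mm off it onto the threads, or land in the gaps at once
- home (a point): point on the cell's axis, 34 mm above its base, where the head's origin is when home, the flange closed on the rim. From the gaps, clockwise, the lugs pass under the threads with 1.4 mm slack and sink 5 mm per radian; after 60 to 72 degrees they meet a firm stop
- pad: fixed black rubber pad, 110 x 110 mm, 5 mm thick, the head stands on its middle; origin at the centre of its underside
- beaker: loose glass beaker, 72 mm diameter, 95 mm high, origin at the centre of its underside; leave alone
- logger: loose handheld logger with a screen, 170 x 90 x 28 mm, lying flat, origin at the centre of its underside; leave alone
- sensorbox: loose small black sensor box, 75 x 45 x 26 mm, origin at the centre of its underside; leave alone
Not all that is in view belongs to the job. What is shaped like the head but turquoise or yellow is not meant.

How it is judged:
By the outcome, as a careful person would: the job done as asked, in the order asked, and still so for the second after the job is handed in, with the robot touching nothing.
It also fails if it takes over 69 s, if anything falls off the work surface, if the arm or the gripper's body presses on something with over 40 N, if the wrist force passes 120 N, or if a joint passes its speed limit or range.

### The arm

A 6-joint arm with a two-finger parallel gripper is mounted at the origin on the work surface. World frame = base frame: x ahead of the robot, y to its left, z up, the work surface at z = 0. Lengths are in m, angles in degrees, forces in N, time in s.
With the tool pointing down it reaches from about 0.325 to 0.775 m from the base axis. Payload 5.5 kg.
Tool frame: the origin (TCP) lies at the centre of the arm's flange, where the gripper is bolted on; the fingertips stand 182 mm ahead of it and the grasp point (between the pads) lies 163 mm ahead of it; z points along the fingers, y is the direction in which the jaws open and shut (so a half turn about z gives the same grasp; the last joint's range is limited). The gripper opens to 88 mm and grips with 3 to 60 N. Pads are 20 mm wide; open, the fingers measure 115 mm over their backs; the gripper's body (75 mm by 178 mm) begins 61 mm behind the grasp point.
Start: joints at [-66.274, 5.22, 70.514, -0, 104.267, -3.249], TCP at [0.272, -0.535, 0.405] pointing down, gripper open.
Joint ranges: [-164.24, 164.24], [-49.07, 125.15], [9.68, 141.18], [-86.29, 266.29], [3.28, 154.24], [-151.56, 151.56]. Speed limits (degrees/s): [147.25, 147.25, 172.46, 180, 180, 180].

### API

Orientations are given as [roll, pitch, yaw] about the fixed x, y, z axes, in that order (R = Rz(yaw) Ry(pitch) Rx(roll)).
In Python, from station import r gives the robot as it stands. The module is installed in compiled form; this text tells all that it offers. Calls block until the motion is done:
- r.reach(position, orientation): joint-space move of the TCP to a pose.
- r.servo_line(position, rotation=None, speed=0.15): straight line of the TCP; rotation=None keeps the orientation; speed is the mean speed in m/s.
- r.move_joints(angles): joint-space move.
- r.let_go() and r.grab(squeeze=None): open the fingers fully, or close them until they stop; squeeze is the grip in N (None keeps the last).
- r.wait(seconds).
- r.inverse_kinematics(position, orientation): joint angles nearest the present ones, or None.
- r.sense(): the state.
- r.snapshot(name): name is "scene" or "top"; returns a dict with "frame" (384x512x3 uint8, red, green, blue), "fx", "fy", "cx", "cy" (pixels), "dist_coeffs" ([k1, k2, p1, p2, k3] as OpenCV has them; the pictures are not rectified), "R" (3x3) and "t" (3): a world point X has camera coordinates R X + t. Camera axes: x right, y down, z forward; pixel columns grow to the right and rows downward; lengths in m; the calibration is good to about 2 mm. A picture is of the moment at which its call begins. There is no depth.
A pose or a line that the arm cannot do raises r.IKError and nothing moves.
- r.hand_in(): hands the job in, once; it reports no verdict.
The state is a dict: "clock": time; "joints": joint angles; "joint_vel": joint speeds; "joint_torque": joint torques, N m; "tcp_pos": TCP position; "orientation": TCP orientation; "contact_force": force on the tool from outside, world axes, zero at the start; "torque": the same for the moment, N m; "opening": finger opening in m.
Only numpy, scipy, OpenCV 4.12 (cv2) and the standard library are available. Lean on these libraries where they do the work, as an engineer would, in place of code of your own. Each camera call takes 0.05 s, during which the arm holds its last target.

## Working session

There is one attempt and no reset: what is moved stays moved. The work goes in short steps, each a Python script; the robot and the scene stay as the last script left them, time stands still between calls to the robot, and variables do not carry over. Pictures are saved under pics/ and viewed, and the job is handed in when it is done.

```bash
mkdir -p pics; python3 - <<'E'
from station import r
import cv2,numpy as np
for n in("scene","top"):
    s=r.snapshot(n); cv2.imwrite(f"pics/{n}0.png",s["frame"][:,:,::-1])
    np.savez(f"{n}0.npz",**s)
    print(n,s["fx"],s["fy"],s["cx"],s["cy"],s["dist_coeffs"],np.round(-np.array(s["R"]).T@np.array(s["t"]),3))
print(r.sense())
E
```

```text
scene 367.7877549874256 367.7877549874256 259.46058977337657 191.14773544186292 [-0.09004396  0.          0.          0.          0.        ] [1.178 0.162 0.87 ]
top 353.05691472829244 353.05691472829244 254.5604694607704 190.83723729756744 [-0.06992752  0.          0.          0.          0.        ] [ 0.474 -0.123  0.982]
{'clock': 0.1, 'joints': array([-6.62740487e+01,  5.25957646e+00,  7.05745566e+01,  2.91530371e-03,
        1.04266632e+02, -3.24763051e+00]), 'joint_vel': array([ 0.08690836, -0.05633889, -0.15345583,  0.01605907, -0.06621717,
        0.07064933]), 'joint_torque': array([ 2.43730530e-03, -4.47857666e+01, -4.07568705e+01,  7.00190733e-02,
        2.84399564e-02, -1.19199258e-04]), 'tcp_pos': array([ 0.27218614, -0.53477362,  0.40361567]), 'orientation': array([-1.79899556e+02, -8.53062735e-03,  2.69742903e+01]), 'contact_force': array([-0.07957199,  0.21009493, -0.4902485 ]), 'torque': array([-0.00805054, -0.02263565,  0.02743862]), 'opening': 0.0881948148648201}
```

View pics/scene0.png

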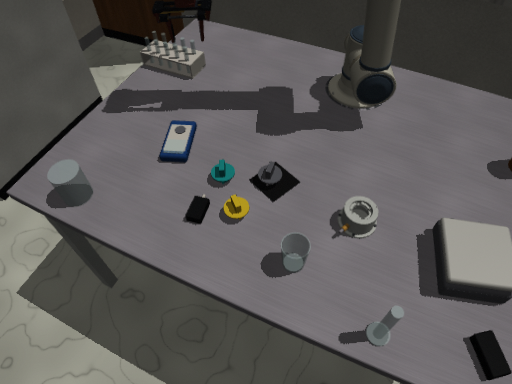

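View pics/top0.png

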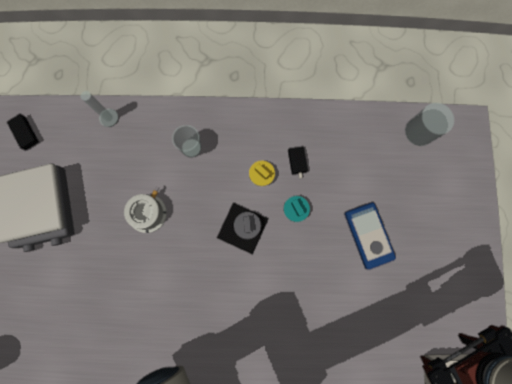

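The scene view shows the head on its pad at about (270,173) and the cell at about (360,215). In the top view the head is at about (247,225) and the cell at about (146,211). Next I'll zoom in on both.

```bash
cat > h.py <<'E'
import cv2,numpy as np
def K(s): return np.array([[float(s["fx"]),0,float(s["cx"])],[0,float(s["fy"]),float(s["cy"])],[0,0,1]])
def cast(s,uv,z):
    R=np.array(s["R"]);t=np.array(s["t"]).ravel()
    p=cv2.undistortPoints(np.array(uv,float).reshape(-1,1,2),K(s),np.array(s["dist_coeffs"])).reshape(-1,2)
    d=np.c_[p,np.ones(len(p))]@R; c=-R.T@t
    return c+d*((z-c[2])/d[:,2])[:,None]
def proj(s,X):
    R=np.array(s["R"]);t=np.array(s["t"]).ravel()
    return cv2.projectPoints(np.array(X,float).reshape(-1,1,3),cv2.Rodrigues(R)[0],t,K(s),np.array(s["dist_coeffs"]))[0].reshape(-1,2)
def zoom(s,x,y,w,h,k,fn):
    im=np.array(s["frame"])[y:y+h,x:x+w,::-1]
    cv2.imwrite(fn,cv2.resize(im,None,fx=k,fy=k,interpolation=cv2.INTER_CUBIC))
E
python3 - <<'E'
from h import *
a=np.load("top0.npz");b=np.load("scene0.npz")
zoom(a,110,180,170,80,4,"pics/z1.png"); zoom(b,240,150,150,100,5,"pics/z2.png")
E
```

```text
(no output)
```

View pics/z1.png

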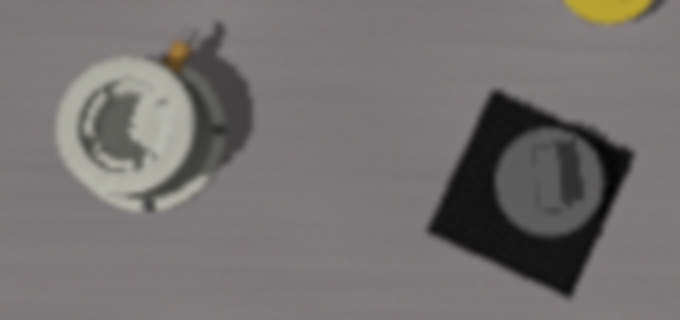

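View pics/z2.png

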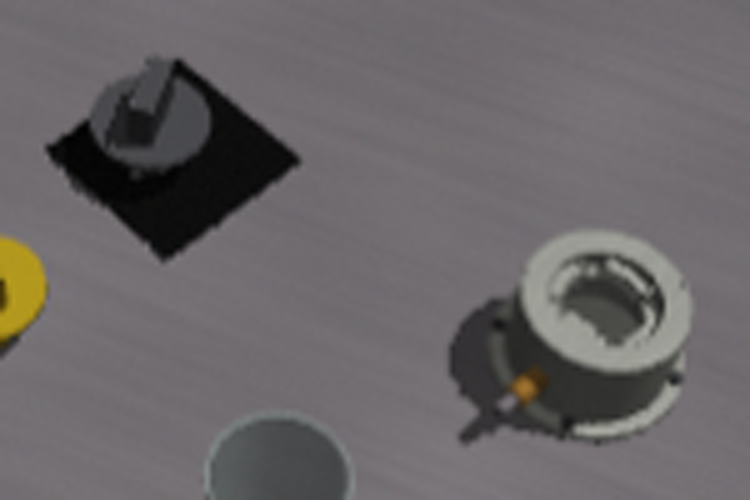

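```bash
python3 - <<'E'
from h import *
def circ(P):
    A=np.c_[2*P[:,:2],np.ones(len(P))];q=np.linalg.lstsq(A,(P[:,:2]**2).sum(1),rcond=None)[0]
    r=np.sqrt(q[2]+q[0]**2+q[1]**2); return q[:2],r,np.std(np.hypot(*(P[:,:2]-q[:2]).T)-r)
out=[]
for nm,cc,hc in(("top",(141.5,211.5),(247,225)),("scene",(361,210),(270,173))):
    s=np.load(nm+"0.npz");im=s["frame"];g=cv2.cvtColor(im,cv2.COLOR_RGB2GRAY).astype(float);sat=im.max(2).astype(int)-im.min(2)
    # cell rim: bright mask
    m=((g>130)).astype(np.uint8); 
    x,y=map(int,cc);w=np.zeros_like(m);cv2.circle(w,(x,y),30,1,-1)
    cs,_=cv2.findContours(m*w,cv2.RETR_EXTERNAL,cv2.CHAIN_APPROX_NONE)
    c=max(cs,key=cv2.contourArea).reshape(-1,2)
    P=cast(s,c,0.060)
    k=np.ones(len(P),bool)
    for _ in range(8):
        o,rr,sd=circ(P[k]); k=abs(np.hypot(*(P[:,:2]-o).T)-.046)<.004
    print(nm,"cell",np.round(o,4),round(rr,4),round(sd,4),k.sum(),len(k))
    # pad black
    m=(g<35).astype(np.uint8);w=np.zeros_like(m);cv2.circle(w,(x,y) if 0 else hc,38,1,-1)
    m=cv2.morphologyEx(m*w,cv2.MORPH_CLOSE,np.ones((3,3)))
    vis=cv2.resize(im[:,:,::-1],None,fx=1,fy=1)
    print(nm,"graylevels",g[hc[1]-2:hc[1]+3,hc[0]-16:hc[0]+20].mean(0).round().astype(int))
    m2=((g>50)&(g<92)).astype(np.uint8)
    u=np.zeros((384,512,3),np.uint8);u[...,1]=m*255;u[...,2]=m2*255
    cv2.imwrite(f"pics/m_{nm}.png",cv2.resize(u[hc[1]-45:hc[1]+45,hc[0]-45:hc[0]+45],None,fx=5,fy=5,interpolation=0))
E
```

```text
top cell [0.5695 0.1671] 0.0453 0.0011 92 106
top graylevels [20 18 43 81 92 93 93 92 92 92 92 92 91 88 91 92 92 92 86 60 49 50 50 52
 67 87 92 93 87 61 27 10 10 27 63 97]
scene cell [0.5705 0.1648] 0.0437 0.0008 84 87
scene graylevels [107  94  78  69  76  74  74  71  55  35  35  28  29  31  33  36  44  35
  46  63  74  74  74  74  74  73  73  68  22  13  13  13  14  21  38  53]
```

```bash
python3 -c "
import cv2,numpy as np
cv2.imwrite('pics/mm.png',np.hstack([cv2.resize(cv2.imread('pics/m_%s.png'%n),(398,398)) for n in('top','scene')]))"
```

```text
(no output)
```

View pics/mm.png

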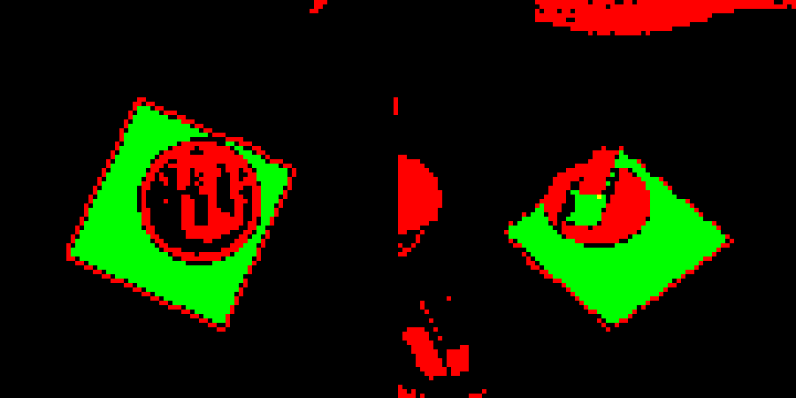

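```bash
python3 - <<'E'
from h import *
def circ(P):
    A=np.c_[2*P[:,:2],np.ones(len(P))];q=np.linalg.lstsq(A,(P[:,:2]**2).sum(1),rcond=None)[0]
    r=np.sqrt(q[2]+q[0]**2+q[1]**2); return q[:2],r,np.std(np.hypot(*(P[:,:2]-q[:2]).T)-r)
for nm,hc in(("top",(247,225)),("scene",(270,175))):
    s=np.load(nm+"0.npz");im=s["frame"];g=cv2.cvtColor(im,cv2.COLOR_RGB2GRAY)
    # pad+head outline vs table, pad corners
    m=(g<(60 if nm=="top" else 50)).astype(np.uint8);w=np.zeros_like(m);cv2.circle(w,hc,40,1,-1);m*=w
    cs,_=cv2.findContours(m,cv2.RETR_EXTERNAL,cv2.CHAIN_APPROX_NONE);c=max(cs,key=cv2.contourArea)
    # flange: edge where black->grey along rays
    x0,y0={"top":(247.5,225.5),"scene":(270,174.5)}[nm]
    th=np.deg2rad(np.arange(0,360,5));E=[]
    rr=np.arange(8,19,.25)
    gf=g.astype(np.float32)
    for t in th:
        v=cv2.remap(gf,(x0+rr*np.cos(t)).astype(np.float32)[None],(y0+rr*np.sin(t)).astype(np.float32)[None],cv2.INTER_LINEAR)[0]
        i=np.where(v<50 if nm=="top" else v<42)[0]
        i=[j for j in i if j>(16 if nm=="top" else 8)]
        if i and v[i[0]-4]>55: E.append((x0+rr[i[0]]*np.cos(t),y0+rr[i[0]]*np.sin(t)))
    P=cast(s,E,.036);k=np.ones(len(P),bool)
    for _ in range(5):
        o,R,sd=circ(P[k]);k=abs(np.hypot(*(P[:,:2]-o).T)-R)<max(.002,1.5*sd)
    print(nm,"flange",np.round(o,4),round(R,4),round(sd,4),k.sum(),len(k))
    q=cv2.boxPoints(cv2.minAreaRect(cast(s,c.reshape(-1,2),.005)[:,:2].astype(np.float32)))
    print(nm,"pad box",np.round(q,4).tolist(),"c",q.mean(0))
s=np.load("top0.npz");f=np.array(s["frame"]).astype(float)
f=np.clip((f-30)*2.2,0,255).astype(np.uint8)
zoom(dict(frame=f),227,205,40,40,15,"pics/z3.png")
s=np.load("scene0.npz");f=np.clip((np.array(s["frame"]).astype(float)-10)*2.2,0,255).astype(np.uint8)
zoom(dict(frame=f),250,155,40,40,15,"pics/z4.png")
E
```

```text
top flange [ 0.5405 -0.1141] 0.037 0.0003 72 72
top pad box [[0.46459999680519104, -0.13050000369548798], [0.5645999908447266, -0.17350000143051147], [0.6069999933242798, -0.07479999959468842], [0.5070000290870667, -0.03180000185966492]] c [ 0.5358056  -0.10262075]
scene flange [ 0.5422 -0.1152] 0.0363 0.0006 31 31
scene pad box [[0.4661000072956085, -0.12929999828338623], [0.5683000087738037, -0.17489999532699585], [0.6128000020980835, -0.07519999891519547], [0.5105999708175659, -0.029600000008940697]] c [ 0.5394108  -0.10224991]
```

View pics/z3.png

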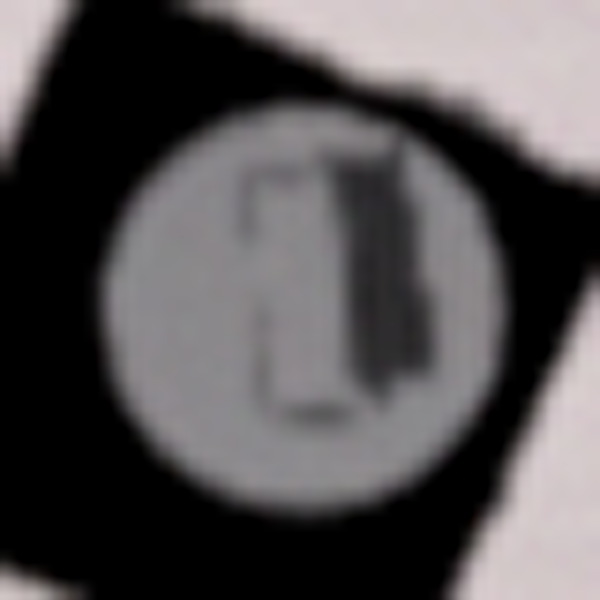

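View pics/z4.png

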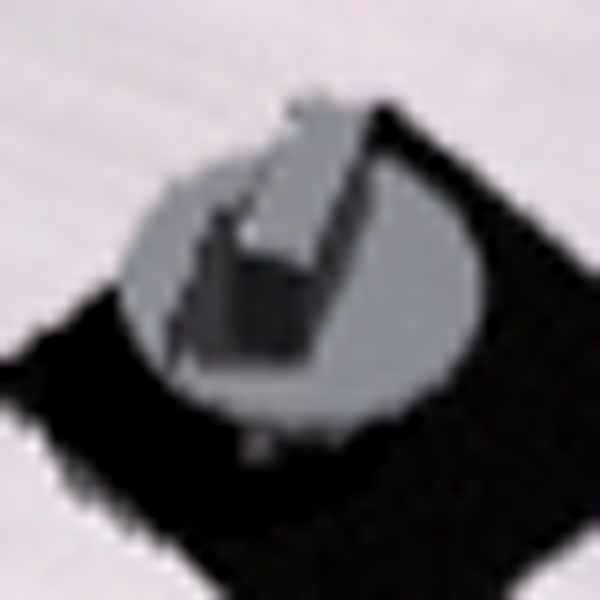

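In the top zoom, the wing's top face runs from about (288,158) to (312,400). In the scene zoom it runs from (332,105) to (282,250). The flange centres from the two views agree within 2 mm, and both radii come out close to 36 mm.

```bash
python3 - <<'E'
from h import *
s=np.load("top0.npz");q=lambda X,o:np.array(X,float)/15+o-.5
P=cast(s,q([(245,165),(268,415),(330,150),(355,388)],(227,205)),.068);print(P.round(4),P.mean(0))
for a,b in((0,1),(2,3)):
    d=P[b]-P[a];print(np.rad2deg(np.arctan2(d[1],d[0])),np.hypot(*d[:2]))
s=np.load("scene0.npz")
P=cast(s,q([(245,235),(320,265),(300,100),(372,118)],(250,155)),.068);print(P.round(4),P.mean(0))
for a,b in((0,2),(1,3)):
    d=P[b]-P[a];print(np.rad2deg(np.arctan2(d[1],d[0])),np.hypot(*d[:2]))
from station import r
# zoom of mouth
s=np.load("top0.npz");zoom(s,121,191,42,42,14,"pics/z5.png")
s=np.load("scene0.npz");zoom(s,338,188,46,46,13,"pics/z6.png")
E
```

```text
[[ 0.5627 -0.1037  0.068 ]
 [ 0.5197 -0.1086  0.068 ]
 [ 0.5656 -0.1183  0.068 ]
 [ 0.5246 -0.1235  0.068 ]] [ 0.54313899 -0.11351474  0.068     ]
-173.38696332297417 0.04327330743175288
-172.79030657141615 0.04129504018973418
[[ 0.5601 -0.1195  0.068 ]
 [ 0.5609 -0.1035  0.068 ]
 [ 0.5245 -0.1242  0.068 ]
 [ 0.5229 -0.1096  0.068 ]] [ 0.54210315 -0.11421153  0.068     ]
-172.60593420879624 0.03591643515552143
-170.94468565162813 0.03849989757788379
```

View pics/z5.png

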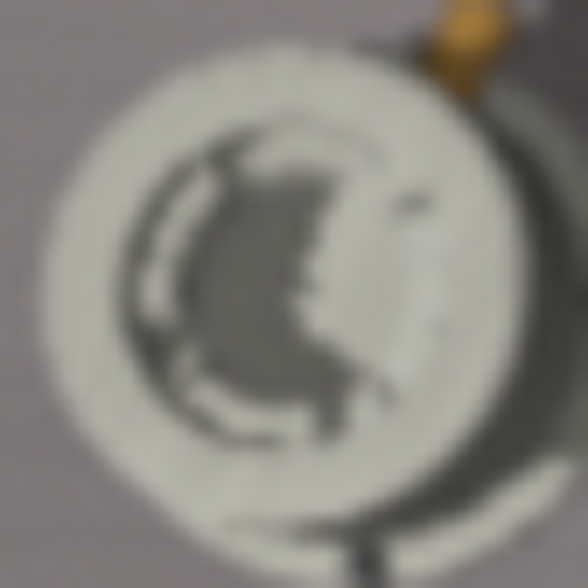

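View pics/z6.png

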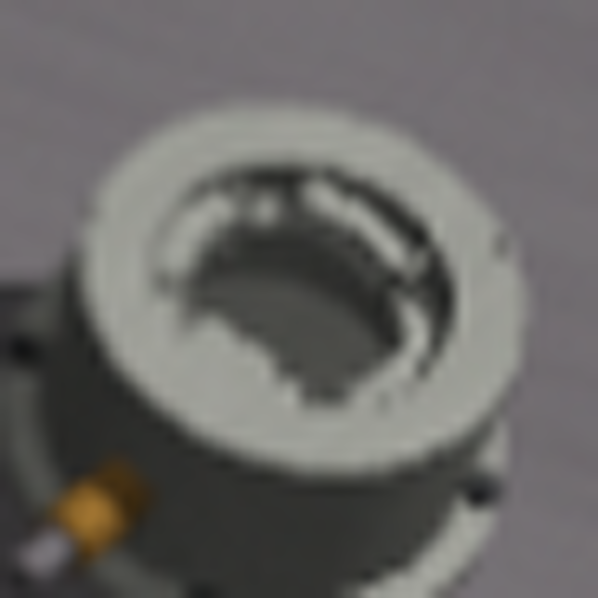

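Both views put the head at about (0.5415, -0.114) with the wing yaw near 7°. The cell mouth is at about (0.570, 0.166). In the top zoom the thread gaps lie near world 23° mod 90. I'll set the head in at yaw ≈ -22° so that a backward turn is needed. First comes the grasp.

```bash
python3 - <<'E'
from station import r
import numpy as np
ik=r.inverse_kinematics
for p,y in(((.5415,-.1143,.33),7.3),((.57,.166,.33),-22),((.57,.166,.25),30),((.57,.166,.25),-55)):
    for k in(0,180): print(p,y+k,None if (j:=ik(p,[180,0,y+k])) is None else np.round(j,1))
r.reach([.5415,-.1143,.30],[180,0,7.3])
r.servo_line([.5415,-.1143,.2215],speed=.08)
s=r.sense();print(s["clock"],s["tcp_pos"],s["orientation"],s["contact_force"],s["opening"])
r.grab(20)
s=r.sense();print(s["clock"],s["tcp_pos"],s["orientation"],s["contact_force"],s["torque"],s["opening"])
E
```

```text
(0.5415, -0.1143, 0.33) 7.3 [-15.4  -2.1  85.5  -0.   96.6  67.3]
(0.5415, -0.1143, 0.33) 187.3 [ -15.4   -2.1   85.5    0.    96.6 -112.7]
(0.57, 0.166, 0.33) -22 [ 13.    4.1  79.2  -0.   96.7 125. ]
(0.57, 0.166, 0.33) 158 [ 13.    4.1  79.2   0.   96.7 -55. ]
(0.57, 0.166, 0.25) 30 [13.   5.7 85.7 -0.  88.6 73. ]
(0.57, 0.166, 0.25) 210 [  13.     5.7   85.7    0.    88.6 -107. ]
(0.57, 0.166, 0.25) -55 None
(0.57, 0.166, 0.25) 125 [ 13.    5.7  85.7   0.   88.6 -22. ]
3.0833 [ 0.54174335 -0.11435548  0.22228396] [ 1.79968802e+02 -6.80440884e-02  7.30273634e+00] [-0.24628555  0.17464282 -0.41981112] 0.08774604943459376
4.1833 [ 0.54149005 -0.1143246   0.22143601] [1.79998572e+02 3.43429588e-03 7.29901392e+00] [-0.25249844 -0.43898089 -0.79677903] [-0.01912403 -0.01280212 -0.0128603 ] 0.016078265400337636
```

The grip holds 16.1 mm, which matches the wing thickness. The lugs repeat every 90°, so yaw 68° is equivalent to -22° and keeps joint 6 mid-range. Next I lift, hover over the mouth and look.

```bash
python3 - <<'E'
from station import r
from h import *
r.servo_line([.5415,-.1143,.31],speed=.1)
r.reach([.570,.166,.31],[180,0,68])
s=r.sense();print(s["clock"],s["tcp_pos"],s["orientation"],s["contact_force"],s["opening"],s["joints"].round(1))
for n in("scene","top"):
    s=r.snapshot(n); np.savez(f"{n}1.npz",**s)
    cv2.imwrite(f"pics/{n}1.png",s["frame"][:,:,::-1])
    u,v=proj(s,[.57,.166,.08])[0].astype(int)
    zoom(s,u-40,v-40,80,80,5,f"pics/{n}1z.png")
    print(n,u-40,v-40)
cv2.imwrite("pics/h1.png",np.hstack([cv2.imread(f"pics/{n}1z.png") for n in("scene","top")]))
E
```

```text
6.3083 [0.57015769 0.16509461 0.30973104] [1.79996318e+02 5.10359834e-02 6.78791154e+01] [ 0.89673805 -0.15232533 -1.21201145] 0.01624503287077018 [12.9  4.3 81.  -0.  94.6 35. ]
scene 323 164
top 98 169
```

View pics/h1.png

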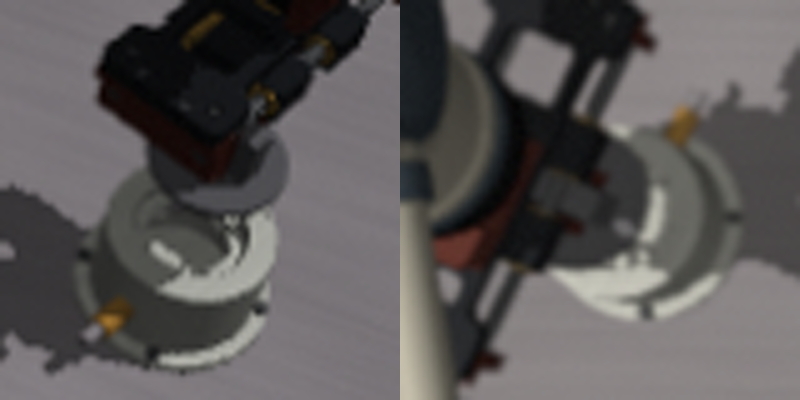

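The hover view shows the flange's lower right arc clear in the scene zoom, around (200–285, 190–213). In the top zoom its right arc is at about x = 640. I'll cast those arcs to check the head's centre with the calibrated plane, as I did for the cell.

```bash
python3 - <<'E'
from h import *
from scipy.optimize import least_squares
def run(n,x0,y0,cx,cy,angs,rmax,sx,z):
    s=np.load(n+"1.npz");im=s["frame"];g=cv2.cvtColor(im,cv2.COLOR_RGB2GRAY).astype(np.float32)
    E=[]
    rr=np.arange(6,rmax,.1)
    for a in np.deg2rad(angs):
        v=cv2.remap(g,(cx+rr*np.cos(a)).astype(np.float32)[None],(cy+rr*np.sin(a)).astype(np.float32)[None],1)[0]
        d=np.gradient(cv2.GaussianBlur(v[None],(0,0),4)[0]); i=np.argmax(abs(d)); E.append((cx+rr[i]*np.cos(a),cy+rr[i]*np.sin(a),a*57.3,v[max(i-8,0)],v[min(i+8,len(v)-1)],rr[i]))
    E=np.array(E);print(E.round(1).tolist())
    P=cast(s,E[:,:2],z)[:,:2]
    f=least_squares(lambda c:np.hypot(*(P-c).T)-.036,[.57,.166],loss="soft_l1",f_scale=.0007)
    print(n,f.x.round(4),(f.fun*1000).round(1))
run("scene",323,164,323+218/5,164+170/5,np.arange(0,125,12),18,0,.1195)
run("top",98,169,98+178/5,169+210/5,np.arange(-45,50,9),18,0,.1245)
E
```

```text
[[374.4, 198.0, 0.0, 46.1, 78.0, 7.8], [379.5, 200.7, 12.0, 82.7, 115.3, 13.2], [378.2, 203.2, 24.0, 80.4, 120.7, 12.7], [375.8, 204.7, 36.0, 74.8, 114.4, 11.4], [373.8, 206.0, 48.0, 77.5, 147.5, 10.8], [372.0, 207.3, 60.0, 63.3, 133.0, 10.7], [371.8, 214.0, 72.0, 95.8, 157.2, 16.8], [368.3, 214.5, 84.0, 87.1, 153.4, 16.6], [365.8, 205.6, 96.0, 77.0, 51.5, 7.6], [364.2, 205.5, 108.0, 72.1, 38.1, 7.9], [362.4, 205.3, 120.0, 67.1, 30.8, 8.4]]
scene [0.5678 0.1649] [-14.5  -0.3   0.3  -0.5   0.4   2.4  21.7  23.2  -3.   -2.1  -1.2]
[[145.1, 199.5, -45.0, 62.1, 95.1, 16.2], [146.5, 201.6, -36.0, 61.1, 92.7, 16.0], [147.3, 204.0, -27.0, 65.8, 100.1, 15.4], [147.4, 206.5, -18.0, 73.3, 122.6, 14.5], [147.5, 208.8, -9.0, 80.1, 151.3, 14.1], [147.2, 211.0, 0.0, 84.3, 169.0, 13.6], [146.5, 213.0, 9.0, 81.8, 159.6, 13.1], [145.7, 214.9, 18.0, 89.3, 154.4, 12.7], [145.0, 216.8, 27.0, 79.9, 116.7, 12.8], [145.3, 219.5, 36.0, 112.5, 162.9, 14.5], [141.8, 219.2, 45.0, 68.0, 135.4, 11.6]]
top [0.5689 0.1647] [-0.1  0.5  0.3 -0.5 -0.2 -0.2 -0.2 -0.2  0.9  5.8 -0.9]
```

The head hangs within about 1.5 mm of the TCP axis. I'll aim the TCP at (0.571, 0.166) and lower it in small steps, watching the force.

```bash
python3 - <<'E'
from station import r
import numpy as np
X,Y=.571,.166
r.servo_line([X,Y,.275],[180,0,68],speed=.06); r.wait(.3)
f0=np.mean([r.sense()["contact_force"]],0);t0=r.sense()["torque"];np.savez("f0.npz",f0=f0,t0=t0)
s=r.sense();print(s["clock"],s["tcp_pos"],s["orientation"],f0,t0)
z=.275
while z>.256:
    z-=.001; r.servo_line([X,Y,z],speed=.02)
    s=r.sense();f=s["contact_force"]-f0
    print(round(s["clock"],2),round(z,4),s["tcp_pos"].round(4),f.round(1),(s["torque"]-t0).round(2))
    if f[2]>4: break
E
```

```text
7.4417 [0.57104855 0.16605245 0.27542079] [ 1.79966226e+02 -2.02995136e-02  6.80047130e+01] [-0.25077757 -1.38000781 -0.77382678] [-0.06434035 -0.02243685 -0.01197524]
7.69 0.274 [0.571  0.166  0.2739] [ 0.8  0.9 -0.6] [ 0.02  0.01 -0.01]
7.94 0.273 [0.571  0.166  0.2728] [ 0.6  0.8 -1.3] [ 0.03 -0.01 -0.01]
8.19 0.272 [0.571  0.166  0.2719] [ 0.3  2.1 -1.4] [-0.01  0.02  0.02]
8.44 0.271 [0.571  0.166  0.2709] [-0.   1.1 -1.4] [ 0.06 -0.03  0.  ]
8.69 0.27 [0.571  0.166  0.2699] [ 1.2  2.4 -1.1] [ 0.02 -0.02  0.06]
8.94 0.269 [0.571  0.166  0.2689] [ 0.3  2.4 -2. ] [ 0.04 -0.04  0.01]
9.19 0.268 [0.571  0.166  0.2679] [ 0.3  1.2 -0.8] [ 0.03 -0.04  0.01]
9.44 0.267 [0.571  0.166  0.2668] [ 0.4  1.7 -1.3] [ 0.05 -0.06 -0.01]
9.69 0.266 [0.571  0.166  0.2659] [-0.2  0.8 -1.5] [-0.   -0.02  0.03]
9.94 0.265 [0.571  0.166  0.2649] [ 0.2  1.6 -0.2] [ 0.07 -0.01  0.01]
10.19 0.264 [0.571  0.166  0.2639] [ 0.7  1.  -1.2] [ 0.05  0.04 -0.03]
10.44 0.263 [0.571  0.166  0.2629] [-1.3  1.5 -0.8] [ 0.06 -0.01  0.07]
10.69 0.262 [0.571 0.166 0.262] [-1.1  1.3 -0.9] [ 0.05 -0.04  0.01]
10.94 0.261 [0.571  0.166  0.2618] [-1.4 -0.1  5.1] [-0.08  0.4   0.02]
```

The first contact came with the TCP at z = 0.2618. That puts the head's origin about 45 mm up, so the lugs are resting on the threads, as intended. Now I turn backward under light, regulated pressure.

```bash
python3 - <<'E'
from station import r
import numpy as np
q=np.load("f0.npz");f0,t0=q["f0"].copy(),q["t0"];f0[2]-=1.2
X,Y=.571,.166;z=.261;y=68
n=0
while n<45:
    n+=1
    s=r.sense();f=s["contact_force"]-f0;t=s["torque"]-t0;o=s["tcp_pos"][2]-.2165
    print(round(s["clock"],2),y,round(s["orientation"][2],1),"z",round(z,4),"org",round(o*1000,1),f.round(1),t.round(2))
    if o<.0415 and f[2]>2.5: print("dropped");break
    if abs(t[2])>.6 or f[2]>15: print("stop");break
    if f[2]<3: z-=.0008
    elif f[2]>8: z+=.0006
    if f[2]>2: y+=3
    if y>158: break
    r.servo_line([X,Y,z],[180,0,y],speed=.02)
E
```

```text
10.94 68 68.0 z 0.261 org 45.3 [-1.4 -0.1  6.3] [-0.08  0.4   0.02]
11.19 71 70.9 z 0.261 org 45.4 [-1.3  1.5  7.5] [-0.06  0.12  0.06]
11.44 74 73.9 z 0.261 org 45.5 [-0.7  0.5  7.4] [-0.17  0.16  0.1 ]
11.69 77 76.9 z 0.261 org 45.6 [0.3 1.3 8.8] [-0.16  0.13  0.08]
11.94 80 79.9 z 0.2616 org 45.7 [-0.2  1.5  7.7] [-0.1   0.04  0.13]
12.19 83 82.9 z 0.2616 org 45.8 [-0.1  1.3  7.6] [-0.08  0.02  0.05]
12.44 86 85.9 z 0.2616 org 45.9 [-0.   0.4  8.4] [-0.07  0.05  0.1 ]
12.69 89 88.9 z 0.2622 org 46.0 [0.5 0.8 5.8] [-0.08 -0.11  0.05]
12.94 92 91.9 z 0.2622 org 46.2 [-1.3  1.2  7.6] [-0.18 -0.05  0.04]
13.19 95 94.9 z 0.2622 org 46.2 [-0.4  0.6  7.3] [-0.15 -0.04  0.09]
13.44 98 97.9 z 0.2622 org 46.3 [-0.1  0.7  8.7] [-0.08 -0.02  0.09]
13.69 101 100.9 z 0.2628 org 46.5 [0.1 1.5 7. ] [-0.06 -0.07  0.09]
13.94 104 103.9 z 0.2628 org 46.5 [0.1 0.8 6.4] [-0.11 -0.1   0.08]
14.19 107 106.9 z 0.2628 org 46.6 [-0.   0.3  7.1] [-0.13 -0.09  0.06]
14.44 110 109.9 z 0.2628 org 46.5 [1.  2.2 6.5] [ 0.3  -0.15 -0.01]
14.69 113 112.8 z 0.2628 org 44.6 [ 1.4  1.2 -0.2] [ 0.01 -0.1   0.05]
14.94 113 112.9 z 0.262 org 44.6 [-0.7  1.4 -0.5] [-0.02 -0.07  0.04]
15.19 113 113.0 z 0.2612 org 44.5 [1.  0.6 0.3] [-0.1  -0.09  0.02]
15.44 113 113.0 z 0.2604 org 43.9 [1.2 1.  0.2] [-0.06 -0.08  0.02]
15.69 113 113.0 z 0.2596 org 43.2 [0.8 0.8 1.7] [-0.17 -0.06  0.05]
15.94 113 113.0 z 0.2588 org 42.3 [ 0.1 -0.6  1.4] [-0.26 -0.03  0.05]
16.19 113 113.0 z 0.258 org 41.4 [-0.4  0.3  2.2] [-0.28 -0.05  0.04]
16.44 116 115.9 z 0.2572 org 40.4 [ 0.   1.3 -0.5] [ 0.08 -0.07  0.02]
16.69 116 116.0 z 0.2564 org 39.9 [-0.2  1.1  0.5] [ 0.12 -0.08  0.02]
16.94 116 116.0 z 0.2556 org 39.8 [-2.2  1.4  4.7] [-0.02  0.35  0.07]
dropped
```

The drop came at yaw 113°, as predicted from the picture. The lugs have settled in the gaps with the origin at 39.8 mm. Now I turn clockwise, following the pitch with light pressure, until I feel the stop.

```bash
python3 - <<'E'
from station import r
import numpy as np
q=np.load("f0.npz");f0,t0=q["f0"].copy(),q["t0"];f0[2]-=1.2
X,Y=.571,.166;z=.2556;y=116;n=0
while n<50:
    n+=1
    s=r.sense();f=s["contact_force"]-f0;t=s["torque"]-t0;o=s["tcp_pos"][2]-.2165
    print(round(s["clock"],2),y,round(s["orientation"][2],1),"z",round(z,4),"org",round(o*1000,1),f.round(1),t.round(2))
    if abs(t[2])>.45 or abs(f[2])>15: print("stop");break
    st=3 if y>62 else 1.5
    z-=st*8.7e-5
    if f[2]<2: z-=.0004
    elif f[2]>6: z+=.0004
    y-=st
    if y<38: break
    r.servo_line([X,Y,z],[180,0,y],speed=.02)
E
```

```text
16.94 116 116.0 z 0.2556 org 39.8 [-2.2  1.4  4.7] [-0.02  0.35  0.07]
17.19 113 113.1 z 0.2553 org 39.5 [-1.1  2.7  5.7] [ 0.13 -0.09 -0.03]
17.44 110 110.1 z 0.2551 org 39.3 [1.7 2.9 6.6] [ 0.12 -0.36  0.03]
17.69 107 107.1 z 0.2552 org 39.0 [1.  2.2 5.1] [ 0.16 -0.34 -0.05]
17.94 104 104.1 z 0.255 org 38.7 [1.4 1.4 6.7] [ 0.11 -0.33 -0.04]
18.19 101 101.1 z 0.2551 org 38.5 [1.7 2.2 5.8] [ 0.11 -0.25  0.03]
18.44 98 98.2 z 0.2548 org 38.2 [-0.   2.5  5.1] [ 0.24 -0.18  0.  ]
18.69 95 95.2 z 0.2546 org 38.0 [-0.4  2.9  5. ] [ 0.29 -0.07 -0.02]
18.94 92 92.2 z 0.2543 org 37.7 [1.3 2.  4.9] [ 0.26 -0.09  0.02]
19.19 89 89.2 z 0.2541 org 37.4 [0.1 1.6 3.8] [ 0.23 -0.1   0.02]
19.44 86 86.2 z 0.2538 org 37.2 [0.3 2.5 3.4] [ 0.17 -0.12  0.06]
19.69 83 83.1 z 0.2535 org 36.9 [0.1 2.1 4. ] [ 0.22 -0.13  0.04]
19.94 80 80.1 z 0.2533 org 36.7 [-0.6  0.8  4.8] [ 0.1  -0.09 -0.02]
20.19 77 77.2 z 0.253 org 36.4 [0.1 3.  3.4] [ 0.11 -0.1  -0.01]
20.44 74 74.2 z 0.2527 org 36.2 [0.2 2.5 2.5] [ 0.16 -0.13 -0.02]
20.69 71 71.2 z 0.2525 org 35.9 [0.7 1.7 2.5] [ 0.12 -0.15  0.03]
20.94 68 68.2 z 0.2522 org 35.7 [-0.6  1.4  3.1] [ 0.13 -0.11 -0.02]
21.19 65 65.1 z 0.252 org 35.4 [0.7 1.9 3.6] [ 0.06 -0.08  0.01]
21.44 62 62.2 z 0.2517 org 35.1 [-0.3  1.3  2.8] [ 0.08 -0.07  0.03]
21.69 60.5 60.6 z 0.2516 org 35.0 [-0.1  1.9  2.3] [ 0.11 -0.08  0.07]
21.94 59.0 59.1 z 0.2514 org 34.8 [0.8 2.1 2.6] [ 0.1  -0.09  0.06]
22.19 57.5 57.6 z 0.2513 org 34.8 [0.8 1.8 1.8] [ 0.13 -0.08  0.  ]
22.44 56.0 56.1 z 0.2508 org 34.6 [0.4 2.  3.7] [ 0.24 -0.08  0.04]
22.69 54.5 54.6 z 0.2506 org 34.5 [0.2 2.8 5. ] [ 0.22 -0.09  0.05]
22.94 53.0 53.1 z 0.2505 org 34.3 [0.2 0.9 5.7] [ 0.03  0.05 -0.02]
23.19 51.5 51.6 z 0.2504 org 34.1 [-1.3 -0.8  6.5] [-0.22  0.34  0.07]
23.44 50.0 50.1 z 0.2507 org 34.1 [-0.6 -2.4  6.5] [-0.51  0.29  0.48]
stop
```

I felt a firm stop after a 66° turn, with the origin at 34.1 mm against 34 expected. I'll make one half-degree confirming nudge, relax, release, back off and look.

```bash
python3 - <<'E'
from station import r
from h import *
q=np.load("f0.npz");f0,t0=q["f0"].copy(),q["t0"];f0[2]-=1.2
X,Y=.571,.166
def p(l):
    s=r.sense();print(l,round(s["clock"],2),s["orientation"][2].round(2),s["tcp_pos"].round(4),(s["contact_force"]-f0).round(1),(s["torque"]-t0).round(2),round(s["opening"],4))
p("a")
r.servo_line([X,Y,.2505],[180,0,49.5],speed=.02);p("nudge")
r.servo_line([X,Y,.2508],[180,0,50.2],speed=.02);p("relax")
r.let_go();p("open")
r.servo_line([X,Y,.31],speed=.08)
r.reach([.42,-.05,.40],[180,0,50]);p("away")
for n in("scene","top"):
    s=r.snapshot(n); np.savez(f"{n}2.npz",**s)
    cv2.imwrite(f"pics/{n}2.png",s["frame"][:,:,::-1])
    u,v=proj(s,[.57,.166,.08])[0].astype(int);zoom(s,u-30,v-30,60,60,6.6,f"pics/{n}2z.png");print(u-30,v-30)
cv2.imwrite("pics/h2.png",np.hstack([cv2.imread(f"pics/{n}2z.png") for n in("scene","top")]))
E
```

```text
a 23.44 50.07 [0.571  0.1657 0.2506] [-0.6 -2.4  6.5] [-0.51  0.29  0.48] 0.0162
nudge 23.69 49.52 [0.571  0.1657 0.2506] [-0.5 -3.2  6.7] [-0.59  0.34  0.55] 0.016
relax 23.94 50.2 [0.571  0.1658 0.2506] [-0.5 -2.9  5.7] [-0.79  0.23  0.36] 0.0161
open 25.12 50.2 [0.571  0.166  0.2508] [0.  1.8 2.2] [ 0.08 -0.    0.02] 0.088
away 27.08 50.02 [ 0.4204 -0.0496  0.3994] [0.2 1.3 1.8] [ 0.03 -0.05 -0.01] 0.0879
333 174
108 179
```

View pics/h2.png

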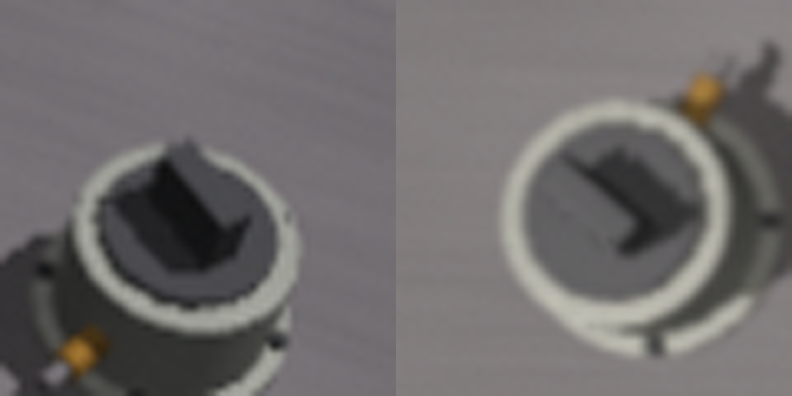

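View pics/scene2.png

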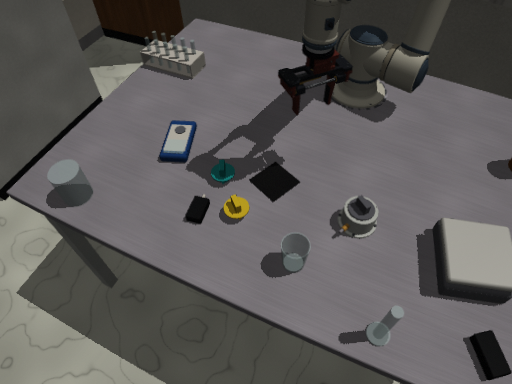

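The head sits concentric and level in the rim, at about (185,215) in the scene zoom and (625,210) in the top zoom, with an even rim ring showing. The logger (178,140), sensor box (198,209) and beakers are at the same pixels as before. I'll do a quick numeric check for movement and then hand in.

```bash
python3 - <<'E'
from h import *
from station import r
a=np.load("scene0.npz")["frame"].astype(int);b=np.load("scene2.npz")["frame"].astype(int)
for n,(x,y,w,h) in dict(logger=(158,118,40,44),box=(184,192,28,32),beaker=(278,232,34,42),beaker2=(48,160,45,47),teal=(208,157,30,28),yellow=(222,192,30,30)).items():
    d=abs(a-b)[y:y+h,x:x+w].max(2);print(n,d.max(),d.mean().round(2))
s=np.load("top2.npz");im=s["frame"];g=cv2.cvtColor(im,cv2.COLOR_RGB2GRAY)
def circ(P):
    A=np.c_[2*P[:,:2],np.ones(len(P))];q=np.linalg.lstsq(A,(P[:,:2]**2).sum(1),rcond=None)[0]
    return q[:2].round(4),np.sqrt(q[2]+q[0]**2+q[1]**2).round(4)
# inner/outer edges of the bright ring
u0,v0=108+(625-396)/6.6,179+212/6.6
for lab,r0,r1,z in(("flange",12,16.3,.065),("rim",15.5,20,.060)):
    E=[];rr=np.arange(r0,r1,.1)
    for t in np.deg2rad(np.arange(100,330,6)):
        v=cv2.remap(g.astype(np.float32),(u0+rr*np.cos(t)).astype(np.float32)[None],(v0+rr*np.sin(t)).astype(np.float32)[None],1)[0]
        i=np.argmax(np.gradient(v)*(1 if lab=="flange" else -1));E.append((u0+rr[i]*np.cos(t),v0+rr[i]*np.sin(t)))
    print(lab,*circ(cast(s,E,z)))
r.hand_in();print(r.sense()["clock"])
E
```

```text
logger 59 3.36
box 5 1.95
beaker 5 2.19
beaker2 5 2.2
teal 67 34.88
yellow 5 2.55
flange [0.5699 0.1644] 0.0363
rim [0.5687 0.1655] 0.0462
the job is handed in; nothing more can be done
the job is handed in; nothing more can be done
```

The gas cell is closed: the screw head is threaded in and turned clockwise to its stop. I released it, moved the arm clear and handed the job in at about 27 s of the 69 s allowed.

- **Setting in:** I gripped the head by its wing and set it in the mouth. The lugs came to rest on the threads with the head's origin about 45 mm up.
- **Turning backward:** Under roughly 6–9 N of press it dropped into the gaps after 45° and settled at 39.8 mm, which is in the expected range.
- **Turning home:** It took 66° clockwise to reach the stop, with the origin at 34.1 mm against 34 mm expected. Torque there rose from under 0.1 to 0.48 N·m.
- **Nudge past the stop:** A half-degree nudge raised the torque only slightly, to 0.55 N·m. I took that as the stop giving a little in the arm and gripper, and did not twist harder to test it.

**Last checks:** In the final top view the flange and rim centres agree within about 1.6 mm, which is within the calibration error. The sensor box and beakers show no change between the first and last pictures. The logger and the turquoise decoy did show brightness differences. By eye both are where they were, and the robot never came near them. I put the change down to the arm's moving shadow, but did not check it separately.

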